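Kit the edge tool under the wax caddy's divider flap

ROBOT

A 6-joint arm with a two-finger parallel gripper is mounted at the origin on the work surface. World frame = base frame: x ahead of the robot, y to its left, z up, the work surface at z = 0. Lengths are in mm, angles in rad, forces in N, time in s.
With the tool pointing down it reaches from about 350 to 950 mm from the base axis. Payload 17.4 kg.
Tool frame: the origin (TCP) lies midway between the tips of the shut fingers; the grasp point (between the pads) lies 19 mm behind it (robot.grip_depth is the distance from the TCP to the grasp point, in mm); z points along the fingers, y is the line along which they close (so a half turn about z gives the same grasp; the last joint's range is limited). The gripper opens to 93 mm and grips with 3 to 60 N. Pads are 15 mm wide; open, the fingers measure 128 mm over their backs; the gripper's body (75 mm by 188 mm) begins 65 mm behind the grasp point.
Start: joints at [1.172, 0.116, 1.442, -0, 1.584, -0.038], TCP at [238.299, 631.543, 218.646] pointing down, gripper open.
Joint ranges: [-2.83, 2.83], [-0.83, 2.19], [0.07, 2.5], [-1.14, 4.28], [0.01, 3], [-2.97, 2.97]. Speed limits (rad/s): [1.89, 1.89, 2.22, 3.14, 3.14, 3.14].

INTERFACE

Orientations are given as a unit quaternion [w, x, y, z].
In Python, from station import robot gives the robot as it stands.
- The arm moves only by the shell command python3 -m creep 'ROWS' [FORCE]. ROWS is JSON, a list of rows, each an object of numbers: "dx", "dy", "dz": the shift along the world's x, y, z scaled (see below); "rx", "ry", "rz": the turn, a rotation vector about the world's x, y, z scaled (see below); "hand": the closure in counts, from 0 (fully open) to 255 (shut). In form: [{"dx": .., "dy": .., "dz": .., "rx": .., "ry": .., "rz": .., "hand": ..}, ...]. A call has 1 to 12 rows; each row shifts and turns the commanded pose from where the row before left it; what a row does not reach is not made up. The controller multiplies each number of a shift by 20 mm and each number of a turn by 90 degrees. A row lasts 1/8 s, in which the tool goes at most 62.5 mm and 10.7 degrees, less where a joint would pass 70% of its speed; a pose out of reach is approached as far as the arm can. A call with a number of a shift or a turn outside -1 to 1 is refused whole. A call with a gripper value outside its range is refused whole. The fingers move at their own pace and stop on an object; FORCE is the grip in N (left out, the last holds). Time passes only in rows, so rows that do not move let the fingers close. It gives the time, the measured TCP pose, the force, the opening and the grip force at its end, in the units of the state.
- robot.read_state(): the state, without advancing time (a new reading comes with each control period).
- robot.camera(name): name is "scene" or "top"; returns a dict with "image" (400x640x3 uint8, blue, green, red), "K" (3x3 intrinsics, pixels), "R" (3x3) and "t" (3): a world point X has camera coordinates R X + t. Camera axes: x right, y down, z forward; pixel columns grow to the right and rows downward; lengths in mm; the calibration is good to about 2 mm. A picture is of the moment at which its call begins. There is no depth.
- robot.hand_in(): hands the job in; it is judged then, once.
The state is a dict: "clock": time; "joint_positions": joint angles; "dq": joint speeds; "joint_torque": joint torques, N m; "ee_pos": TCP position; "eef_rot": TCP orientation; "force": force on the tool from outside, world axes, zero at the start; "wrist_torque": the same for the moment, N m; "width": finger opening in mm; "grasp_force": force on a finger pad.
Only numpy, scipy, OpenCV 4.12 (cv2) and the standard library are available. Lean on these libraries where they do the work, as an engineer would, in place of code of your own. Each camera call takes 0.05 s, during which the arm holds its last target. There are 200 camera calls.

TASK

Lift the hinged divider flap of the wax caddy up out of the way, set the ski edge tool gently down into the empty rubber-lined lower bay beside the puck mold, lying flat on its shoe along the bay with its grip rib up, and let go of it. Then fold the flap back down until it is fully shut over the lower tier, and leave the mold, the brush and the wax dish where they are.

Things in the scene. Friction and masses are not known exactly. Their poses are not given: they have to be found in the camera images.
- caddy: Open aluminium caddy screwed to the bench, 166 (x) x 184 (y) x 74 mm high, walls 5 mm; origin: centre of its underside; x from the pull's side to the hinge side, z up. Lower tier (floor 6 mm up): two equal bays, 156 long (x), 86 wide (y), centred at y = +45 and -45 mm, parted by a 6 mm wall 52 mm high, under a plywood flap 152 x 172 x 4 mm, its top 60 mm up, 14 mm below the rim.
- flap (a joint): Angle of the flap, rad: 0 flat and shut, grows as the edge with the pull is lifted, 1.57 upright, stops at 1.9; may start slightly ajar. Hinge axis along the caddy's y at its x = +76 mm, z = 58 mm. A friction hinge: the flap stays where it is left (about 4 N at the pull to raise it, 2 N to lower it).
- flap_handle (a point): Centre of the flap's pull: an upright black disc, 30 mm across, 14 mm thick, flat sides facing the caddy's +y and -y, on a short stem mid-width near the flap's free edge. Flap shut: 131 mm from the hinge axis towards caddy -x and 34 mm above that axis (92 mm above the bench). Swings with the flap; pinched across its flat sides it turns between the fingers.
- tool_center (a point): Centre (half-way up, 20 mm above its underside) of the loose steel ski edge tool, about 0.22 kg: a flat shoe 100 (x) x 40 (y) x 12 mm high with an upright grip rib 84 (x) x 18 (y) mm on top of it, 40 mm high in all. x along its length, z up.
- free_bay (a point): Centre of the top face of the black rubber pad (150 x 78 x 2 mm) fixed on the floor of the empty bay, 8 mm above the bench; axes as the caddy's. It is under the flap, in either the +y or the -y bay.
- liner: That rubber pad itself, fixed; origin at the centre of its underside, 6 mm above the bench.
- mold_center (a point): Centre of the round steel puck mold, 62 mm in diameter, 26 mm high, already standing in the other bay. Leave it there.
- brush_center (a point): Centre of a wood-backed blue nylon brush lying bristles up on the bench, 110 x 50 x 36 mm. Leave it.
- dish_center (a point): Centre of a white ceramic grip wax dish, 90 mm in diameter, 30 mm high, standing on the bench. Leave it.

How it is judged (in metres and radians):
On the way, in this order (a step that is already met when the one before it is completed fails the run):
1. the flap is lifted to at least 1.0 rad (value of joint flap above 1 rad), for 0.2 s.
2. the edge tool lies flat on the rubber pad in the empty bay, let go (x of tool_center in the frame of free_bay between -0.035 and 0.035 m and y of tool_center in the frame of free_bay between -0.03 and 0.03 m and z of tool_center in the frame of free_bay below 0.025 m and angle between tool_center's own z axis and vertical below 0.15 rad and contact force between edge_tool and the fingers below 0.1 N), for 0.2 s.
At the end, for the whole second after the job is handed in: The edge tool lies at rest on the rubber pad of the empty bay, its centre within 35 mm (along) and 30 mm (across) of the pad's centre and less than 25 mm above the pad's top, within 0.15 rad of flat with the rib up; the flap is shut to below 0.05 rad (x of tool_center in the frame of free_bay between -0.035 and 0.035 m and y of tool_center in the frame of free_bay between -0.03 and 0.03 m and z of tool_center in the frame of free_bay below 0.025 m and angle between tool_center's own z axis and vertical below 0.15 rad and value of joint flap below 0.05 rad and linear speed of edge_tool below 0.02 m/s); the robot touches nothing.
It fails at once if the edge tool is slammed onto the pad (over 60 N) (contact force between edge_tool and liner above 60 N).
It fails at once if the mold is moved by more than 30 mm (distance of mold_center from where it was at the start of the episode above 0.03 m).
It fails at once if the brush is moved by more than 30 mm (distance of brush_center from where it was at the start of the episode above 0.03 m).
It fails at once if the dish is moved by more than 30 mm (distance of dish_center from where it was at the start of the episode above 0.03 m).
It also fails if it takes over 72 s, if anything falls off the work surface, if the arm or the gripper's body presses on something with over 40 N, if the wrist force passes 120 N, or if a joint passes its speed limit or range.

## Working session

There is one attempt and no reset: what is moved stays moved. The work goes in short steps, Python scripts to look and compute and a shell command to move; the robot and the scene stay as the last step left them, time stands still between calls to the robot, and variables do not carry over. Pictures are saved under pics/ and viewed, at most 10 in all, crops included, and the job is handed in when it is done.

```bash
ls; mkdir -p pics; python3 - <<'E'
from station import robot
import cv2
for n in("scene","top"):
    c=robot.camera(n); cv2.imwrite(f"pics/{n}0.png",c["image"]); print(n,c["K"],c["R"],c["t"])
print(robot.read_state())
E
```

```text
pics
scene [[500.86480391   0.         316.0921829 ]
 [  0.         500.86480391 211.45893239]
 [  0.           0.           1.        ]] [[-0.80511636  0.59300266 -0.0116402 ]
 [ 0.51963009  0.6957651  -0.4958785 ]
 [-0.28595843 -0.40528849 -0.86831389]] [ 435.7462004  -263.5394107  1672.01510355]
top [[520.88165088   0.         319.27999575]
 [  0.         520.88165088 192.92151234]
 [  0.           0.           1.        ]] [[-0.03290505 -0.99945261 -0.00342614]
 [-0.97558546  0.03286365 -0.21714738]
 [ 0.21714111 -0.00380275 -0.97613282]] [   3.84633584  552.40517024 1393.12566064]
{'clock': 0.1, 'joint_positions': array([ 1.17220113e+00,  1.16426071e-01,  1.44222858e+00,  5.44173197e-06,
        1.58398249e+00, -3.78193122e-02]), 'dq': array([-0.00207277, -0.00073589, -0.00259574,  0.00077262, -0.00059388,
        0.00099717]), 'joint_torque': array([ 1.19077180e-03, -7.22893310e+01, -6.23866653e+01,  7.80529389e-02,
        2.27689266e-02, -2.55120068e-05]), 'ee_pos': array([238.2200303 , 631.36239186, 217.96835346]), 'eef_rot': array([-1.15711256e-04,  1.79411175e-01,  9.83774038e-01, -5.09270576e-04]), 'force': array([-0.29028986, -0.4452446 , -0.89852776]), 'wrist_torque': array([-0.00931693,  0.02341506, -0.00953714]), 'grasp_force': 0.0, 'width': 92.74547454224476}
```

View pics/scene0.png

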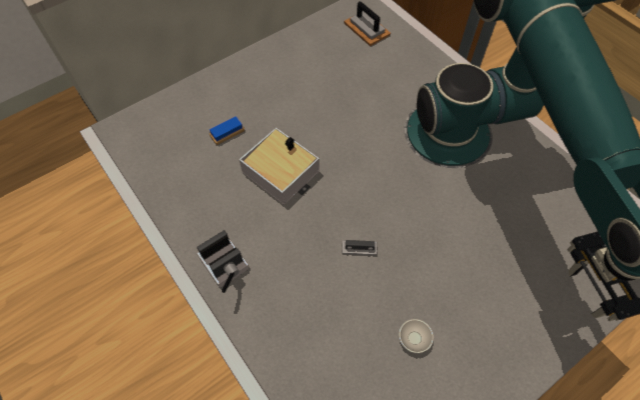

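View pics/top0.png

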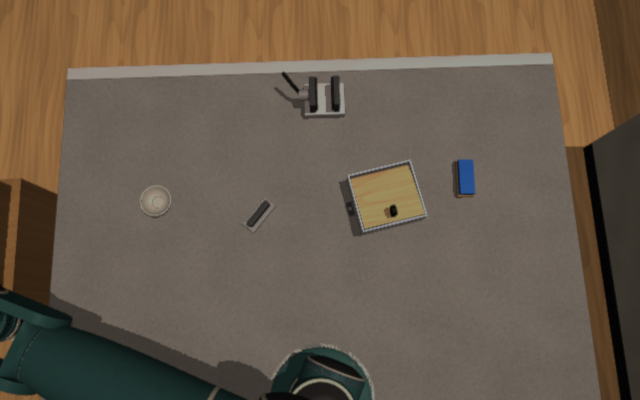

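The scene shows the caddy around (280,165) with its black pull at (290,144), the tool at (360,247), the dish at (416,337) and the brush at (226,130). In the top view the caddy is at (388,197), the pull at (393,211), the tool at (259,215), the dish at (155,201) and the brush at (466,178). I'll enlarge for accuracy.

```bash
python3 - <<'E'
import cv2,numpy as np
t=cv2.imread("pics/top0.png");s=cv2.imread("pics/scene0.png")
a=cv2.resize(t[150:245,235:435],None,fx=4,fy=4,interpolation=cv2.INTER_CUBIC) # 800x380
b=cv2.resize(s[120:210,235:325],(220,220),interpolation=cv2.INTER_CUBIC)
c=cv2.resize(s[230:265,335:385],(300,210),interpolation=cv2.INTER_CUBIC)
o=np.zeros((600,800,3),np.uint8);o[:380]=a;o[380:600,:220]=b;o[380:590,230:530]=c
cv2.imwrite("pics/z0.png",o)
E
```

```text
(no output)
```

View pics/z0.png

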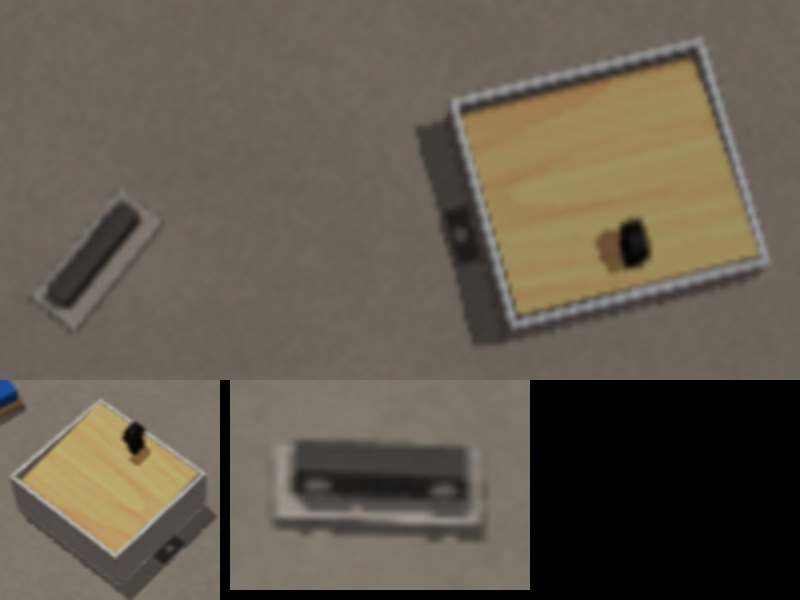

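The enlarged top view (4x, offset 235,150) shows these outlines:
- Rim corners: (455,102), (702,42), (767,263), (514,327)
- Pull: (634,243)
- Tool shoe corners: (122,190), (162,222), (75,330), (33,295)

```bash
cat > h.py <<'E'
from station import robot
import numpy as np,cv2
def ray(c,uv,z):
    d=c["R"].T@np.linalg.solve(c["K"],[*uv,1]); o=-c["R"].T@c["t"]
    return o+d*(z-o[2])/d[2]
def z2(p): return ((p[0]+.5)/4-.5+235,(p[1]+.5)/4-.5+150)
E
python3 - <<'E'
from h import *
c=robot.camera("top"); s=robot.camera("scene")
np.set_printoptions(precision=1,suppress=True)
def quad(ps,z):
    P=np.array([ray(c,z2(p),z) for p in ps]); 
    print(P[:,:2].tolist(),"centre",P.mean(0)); 
    for i in range(4): 
        e=P[(i+1)%4]-P[i]; print(" len",np.hypot(*e[:2]),"ang",np.arctan2(e[1],e[0]))
quad([(455,102),(702,42),(767,263),(514,327)],74)
quad([(122,190),(162,222),(75,330),(33,295)],12)
print("pull",ray(c,z2((634,243)),92),ray(s,(290,143.5),92))
print("tool",ray(c,z2((97,258)),12),ray(s,(360,247),20))
print("dish",ray(c,(155,201),30),"brush",ray(c,(466,178),30))
E
```

```text
[[597.2996698161476, -97.16113902131374], [634.8067466993663, -272.0372559540962], [476.48535139934364, -305.344274202257], [438.18364739706084, -130.13310060871106]] centre [ 536.7 -201.2   74. ]
 len 178.85311596338457 ang -1.3595191729007197
 len 161.78696385781316 ang -2.934240389687031
 len 179.34875489254497 ang 1.7860138213223316
 len 162.49633485525794 ang 0.20432776567405972
[[555.911019541059, 141.7071507365727], [531.4373428704657, 113.22781803797436], [455.34321483805206, 176.12822326900567], [481.4908004165386, 205.92664745146794]] centre [506.  159.2  12. ]
 len 37.550409328450634 ang -2.2806927999123796
 len 98.72576816232586 ang 2.450833530178156
 len 39.643944245524175 ang 0.8505622308554105
 len 98.29808122672624 ang -0.7119533041885397
pull [ 490.1 -212.7   92. ] [ 480.9 -215.5   92. ]
tool [506.7 160.1  12. ] [504.3 163.7  20. ]
dish [551.3 453.2  30. ] brush [ 588.7 -436.5   30. ]
```

Caddy centre is about (537,-201) with yaw 0.208, giving a shut pull at (483,-213,92). The sizes match to within 5 mm. The tool is at (506,160), with its long axis at -0.70 rad. Moving towards the pull.

```bash
python3 -m creep '[{"dx":0.28,"dy":-0.98,"rz":-0.115,"hand":120},{"dx":0.28,"dy":-0.98,"rz":-0.115,"hand":120},{"dx":0.28,"dy":-0.98,"rz":-0.115,"hand":120},{"dx":0.28,"dy":-0.98,"rz":-0.115,"hand":120},{"dx":0.28,"dy":-0.98,"rz":-0.115,"hand":120},{"dx":0.28,"dy":-0.98,"rz":-0.115,"hand":120},{"dx":0.28,"dy":-0.98,"rz":-0.115,"hand":120},{"dx":0.28,"dy":-0.98,"rz":-0.115,"hand":120},{"dx":0.28,"dy":-0.98,"rz":-0.115,"hand":120},{"dx":0.28,"dy":-0.98,"rz":-0.115,"hand":120},{"dx":0.28,"dy":-0.98,"rz":-0.115,"hand":120},{"dx":0.28,"dy":-0.98,"rz":-0.115,"hand":120}]' 20
python3 -m creep '[{"dx":0.28,"dy":-0.98,"rz":-0.115,"hand":120},{"dx":0.28,"dy":-0.98,"rz":-0.115,"hand":120},{"dx":0.28,"dy":-0.98,"rz":-0.028,"hand":120},{"dx":0.28,"dy":-0.98,"hand":120},{"dx":0.28,"dy":-0.98,"hand":120},{"dx":0.28,"dy":-0.98,"hand":120},{"dx":0.28,"dy":-0.98,"hand":120},{"dx":0.28,"dy":-0.98,"hand":120},{"dx":0.28,"dy":-0.98,"hand":120},{"dx":0.28,"dy":-0.98,"hand":120},{"dx":0.28,"dy":-0.98,"hand":120},{"dx":0.28,"dy":-0.98,"hand":120}]'
python3 - <<'E'
from h import *
from scipy.optimize import least_squares
# pull centroid from dark pixels, start pictures
m=[]
cs=[robot.camera("top"),robot.camera("scene")]
for f,(x0,x1,y0,y1) in (("top",(382,404,200,222)),("scene",(280,300,132,153))):
    g=cv2.imread(f"pics/{f}0.png")[y0:y1,x0:x1].max(2); ys,xs=np.nonzero(g<50); m.append((xs.mean()+x0,ys.mean()+y0,len(xs)))
print(m)
def pr(c,X): p=c["K"]@(c["R"]@X+c["t"]); return p[:2]/p[2]
r=least_squares(lambda X:np.r_[pr(cs[0],X)-m[0][:2],pr(cs[1],X)-m[1][:2]],[485,-212,92]); print(r.x,r.fun)
st=robot.read_state(); print(st["joint_positions"],st["eef_rot"])
E
```

```text
[(np.float64(392.7586206896552), np.float64(210.56896551724137), 58), (np.float64(289.530303030303), np.float64(143.1818181818182), 66)]
[ 486.88609913 -209.35536522  105.01649488] [-0.14232118  0.14430127 -0.22109755 -0.063427  ]
[ 1.17217910e+00  1.16169542e-01  1.44178898e+00 -1.73252890e-05
  1.58397024e+00 -3.77677326e-02] [-2.79203729e-05  1.79447548e-01  9.83767528e-01 -1.65940220e-04]invalid input at $[0]: expected keys dx, dy, dz, rx, ry, rz, hand
invalid input at $[0]: expected keys dx, dy, dz, rx, ry, rz, hand
```

All keys are required. The pull triangulates to (487,-210,105), so the flap starts about 0.1 rad ajar.

```bash
python3 -m creep '[{"dx":0.28,"dy":-0.98,"dz":0,"rx":0,"ry":0,"rz":-0.115,"hand":120},{"dx":0.28,"dy":-0.98,"dz":0,"rx":0,"ry":0,"rz":-0.115,"hand":120},{"dx":0.28,"dy":-0.98,"dz":0,"rx":0,"ry":0,"rz":-0.115,"hand":120},{"dx":0.28,"dy":-0.98,"dz":0,"rx":0,"ry":0,"rz":-0.115,"hand":120},{"dx":0.28,"dy":-0.98,"dz":0,"rx":0,"ry":0,"rz":-0.115,"hand":120},{"dx":0.28,"dy":-0.98,"dz":0,"rx":0,"ry":0,"rz":-0.115,"hand":120},{"dx":0.28,"dy":-0.98,"dz":0,"rx":0,"ry":0,"rz":-0.115,"hand":120},{"dx":0.28,"dy":-0.98,"dz":0,"rx":0,"ry":0,"rz":-0.115,"hand":120},{"dx":0.28,"dy":-0.98,"dz":0,"rx":0,"ry":0,"rz":-0.115,"hand":120},{"dx":0.28,"dy":-0.98,"dz":0,"rx":0,"ry":0,"rz":-0.115,"hand":120},{"dx":0.28,"dy":-0.98,"dz":0,"rx":0,"ry":0,"rz":-0.115,"hand":120},{"dx":0.28,"dy":-0.98,"dz":0,"rx":0,"ry":0,"rz":-0.115,"hand":120}]' 20
python3 -m creep '[{"dx":0.28,"dy":-0.98,"dz":0,"rx":0,"ry":0,"rz":-0.115,"hand":120},{"dx":0.28,"dy":-0.98,"dz":0,"rx":0,"ry":0,"rz":-0.115,"hand":120},{"dx":0.28,"dy":-0.98,"dz":0,"rx":0,"ry":0,"rz":-0.028,"hand":120},{"dx":0.28,"dy":-0.98,"dz":0,"rx":0,"ry":0,"rz":0,"hand":120},{"dx":0.28,"dy":-0.98,"dz":0,"rx":0,"ry":0,"rz":0,"hand":120},{"dx":0.28,"dy":-0.98,"dz":0,"rx":0,"ry":0,"rz":0,"hand":120},{"dx":0.28,"dy":-0.98,"dz":0,"rx":0,"ry":0,"rz":0,"hand":120},{"dx":0.28,"dy":-0.98,"dz":0,"rx":0,"ry":0,"rz":0,"hand":120},{"dx":0.28,"dy":-0.98,"dz":0,"rx":0,"ry":0,"rz":0,"hand":120},{"dx":0.28,"dy":-0.98,"dz":0,"rx":0,"ry":0,"rz":0,"hand":120},{"dx":0.28,"dy":-0.98,"dz":0,"rx":0,"ry":0,"rz":0,"hand":120},{"dx":0.28,"dy":-0.98,"dz":0,"rx":0,"ry":0,"rz":0,"hand":120}]'
python3 -m creep '[{"dx":0.28,"dy":-0.98,"dz":0,"rx":0,"ry":0,"rz":0,"hand":120},{"dx":0.28,"dy":-0.98,"dz":0,"rx":0,"ry":0,"rz":0,"hand":120},{"dx":0.28,"dy":-0.98,"dz":0,"rx":0,"ry":0,"rz":0,"hand":120},{"dx":0.28,"dy":-0.98,"dz":0,"rx":0,"ry":0,"rz":0,"hand":120},{"dx":0.28,"dy":-0.98,"dz":0,"rx":0,"ry":0,"rz":0,"hand":120},{"dx":0.28,"dy":-0.98,"dz":0,"rx":0,"ry":0,"rz":0,"hand":120},{"dx":0.28,"dy":-0.98,"dz":0,"rx":0,"ry":0,"rz":0,"hand":120},{"dx":0.28,"dy":-0.98,"dz":0,"rx":0,"ry":0,"rz":0,"hand":120},{"dx":0.28,"dy":-0.98,"dz":0,"rx":0,"ry":0,"rz":0,"hand":120},{"dx":0.28,"dy":-0.98,"dz":0,"rx":0,"ry":0,"rz":0,"hand":120},{"dx":0.28,"dy":-0.98,"dz":0,"rx":0,"ry":0,"rz":0,"hand":120},{"dx":0.28,"dy":-0.98,"dz":0,"rx":0,"ry":0,"rz":0,"hand":120}]'; python3 -c "
from station import robot
print(robot.read_state()['joint_positions'])"
```

```text
clock: 1.8
ee_pos: [305.6, 395.7, 218.7]
eef_rot: [-0.0, 0.954, 0.299, 0.0]
force: [0.0, 1.0, -0.2]
width: 49.3
grasp_force: 0.0
clock: 3.3
ee_pos: [372.8, 160.5, 218.7]
eef_rot: [-0.0, 0.995, 0.104, 0.0]
force: [-0.3, 0.4, 0.7]
width: 49.1
grasp_force: 0.0
clock: 4.8
ee_pos: [440.0, -74.7, 218.7]
eef_rot: [0.0, 0.995, 0.104, 0.0]
force: [-0.1, -0.2, 0.5]
width: 49.5
grasp_force: 0.0
[-2.25394163e-01 -3.99612392e-01  1.90390908e+00  6.70573216e-06
  1.63705699e+00  1.13758123e+00]
```

```bash
python3 -m creep '[{"dx":0.33,"dy":-0.97,"dz":-0.2,"rx":0,"ry":0,"rz":0,"hand":120},{"dx":0.33,"dy":-0.97,"dz":-0.2,"rx":0,"ry":0,"rz":0,"hand":120},{"dx":0.33,"dy":-0.97,"dz":-0.2,"rx":0,"ry":0,"rz":0,"hand":120},{"dx":0.33,"dy":-0.97,"dz":-0.2,"rx":0,"ry":0,"rz":0,"hand":120},{"dx":0.33,"dy":-0.97,"dz":-0.2,"rx":0,"ry":0,"rz":0,"hand":120},{"dx":0.33,"dy":-0.97,"dz":-0.2,"rx":0,"ry":0,"rz":0,"hand":120},{"dx":0.33,"dy":-0.97,"dz":-0.2,"rx":0,"ry":0,"rz":0,"hand":120},{"dx":0,"dy":0,"dz":-0.8,"rx":0,"ry":0,"rz":0,"hand":120},{"dx":0,"dy":0,"dz":-0.8,"rx":0,"ry":0,"rz":0,"hand":120}]'
python3 - <<'E'
from h import *
a=robot.camera("top")["image"][150:250,330:455];b=robot.camera("scene")["image"][90:215,230:355]
o=np.zeros((600,800,3),np.uint8);o[:320,:400]=cv2.resize(a,(400,320),interpolation=2);o[:400,400:]=cv2.resize(b,(400,400),interpolation=2)
cv2.imwrite("pics/z1.png",o)
E
```

```text
clock: 5.92
ee_pos: [485.9, -209.6, 157.2]
eef_rot: [-0.0, 0.995, 0.104, -0.0]
force: [0.2, 0.4, 0.3]
width: 49.6
grasp_force: 0.0
```

View pics/z1.png

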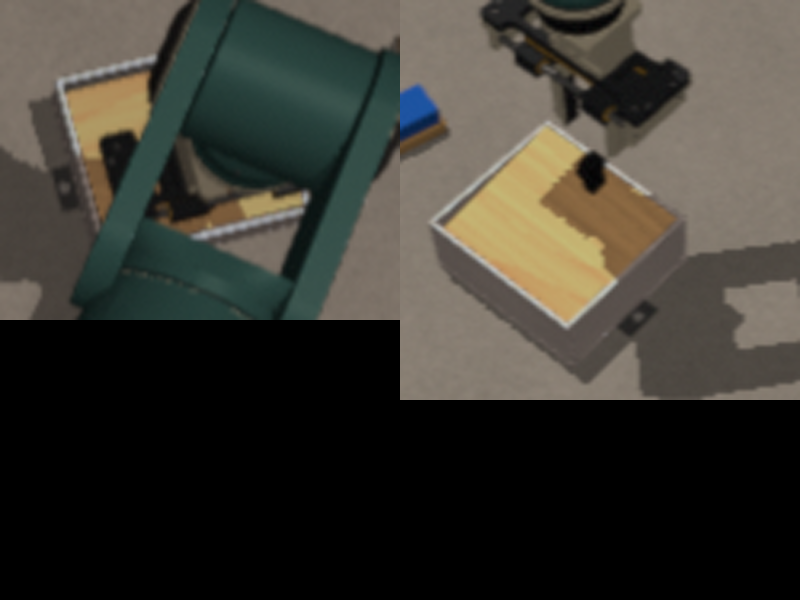

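The scene crop at (592,172) shows the open fingers straddling the pull from above, so the alignment is right. Next I descend and pinch.

```bash
python3 -m creep '[{"dx":0,"dy":0,"dz":-0.8,"rx":0,"ry":0,"rz":0,"hand":120},{"dx":0,"dy":0,"dz":-0.8,"rx":0,"ry":0,"rz":0,"hand":120},{"dx":0,"dy":0,"dz":-0.8,"rx":0,"ry":0,"rz":0,"hand":120},{"dx":0,"dy":0,"dz":-0.6,"rx":0,"ry":0,"rz":0,"hand":120},{"dx":0,"dy":0,"dz":-0.5,"rx":0,"ry":0,"rz":0,"hand":120},{"dx":0,"dy":0,"dz":0,"rx":0,"ry":0,"rz":0,"hand":255},{"dx":0,"dy":0,"dz":0,"rx":0,"ry":0,"rz":0,"hand":255},{"dx":0,"dy":0,"dz":0,"rx":0,"ry":0,"rz":0,"hand":255},{"dx":0,"dy":0,"dz":0,"rx":0,"ry":0,"rz":0,"hand":255},{"dx":0,"dy":0,"dz":0,"rx":0,"ry":0,"rz":0,"hand":255}]' 15
python3 - <<'E'
# arc, start theta 0.1, in units of 20mm
import numpy as np
xh=np.array([.978,.207])
def p(t): x=76-131*np.cos(t)+34*np.sin(t); z=58+34*np.cos(t)+131*np.sin(t); return np.r_[np.array([537,-201])+xh*x,z]
for a in (0.05,0.1):
  T=np.r_[a,np.arange(.2,1.65,.1)]; P=np.array([p(t) for t in T]); print(P[0]); print(np.c_[T[1:],np.diff(P,axis=0)/20].round(2))
print(P[-1])
E
```

```text
clock: 7.28
ee_pos: [486.9, -212.1, 89.5]
eef_rot: [0.003, 0.995, 0.103, 0.001]
force: [6.3, -20.7, -3.3]
width: 13.9
grasp_force: 15.0
[ 485.03202148 -211.99935742   98.50478003]
[[ 0.2   0.37  0.08  0.94]
 [ 0.3   0.32  0.07  0.59]
 [ 0.4   0.38  0.08  0.56]
 [ 0.5   0.43  0.09  0.52]
 [ 0.6   0.48  0.1   0.47]
 [ 0.7   0.52  0.11  0.42]
 [ 0.8   0.56  0.12  0.36]
 [ 0.9   0.59  0.13  0.3 ]
 [ 1.    0.62  0.13  0.24]
 [ 1.1   0.64  0.14  0.18]
 [ 1.2   0.65  0.14  0.11]
 [ 1.3   0.66  0.14  0.05]
 [ 1.4   0.66  0.14 -0.02]
 [ 1.5   0.66  0.14 -0.09]
 [ 1.6   0.64  0.14 -0.16]]
[ 487.16971712 -211.54690036  104.9083192 ]
[[ 0.2   0.26  0.06  0.62]
 [ 0.3   0.32  0.07  0.59]
 [ 0.4   0.38  0.08  0.56]
 [ 0.5   0.43  0.09  0.52]
 [ 0.6   0.48  0.1   0.47]
 [ 0.7   0.52  0.11  0.42]
 [ 0.8   0.56  0.12  0.36]
 [ 0.9   0.59  0.13  0.3 ]
 [ 1.    0.62  0.13  0.24]
 [ 1.1   0.64  0.14  0.18]
 [ 1.2   0.65  0.14  0.11]
 [ 1.3   0.66  0.14  0.05]
 [ 1.4   0.66  0.14 -0.02]
 [ 1.5   0.66  0.14 -0.09]
 [ 1.6   0.64  0.14 -0.16]]
[ 648.30680585 -177.44119754  187.95135824]
```

```bash
python3 -m creep '[{"dx":0.03,"dy":-0.13,"dz":0.1,"rx":0,"ry":0,"rz":0,"hand":255},{"dx":0.26,"dy":0.06,"dz":0.58,"rx":0,"ry":0,"rz":0,"hand":255},{"dx":0.32,"dy":0.07,"dz":0.59,"rx":0,"ry":0,"rz":0,"hand":255},{"dx":0.38,"dy":0.08,"dz":0.56,"rx":0,"ry":0,"rz":0,"hand":255},{"dx":0.43,"dy":0.09,"dz":0.52,"rx":0,"ry":0,"rz":0,"hand":255}]'
python3 -m creep '[{"dx":0.48,"dy":0.10,"dz":0.47,"rx":0,"ry":0,"rz":0,"hand":255},{"dx":0.52,"dy":0.11,"dz":0.42,"rx":0,"ry":0,"rz":0,"hand":255},{"dx":0.56,"dy":0.12,"dz":0.36,"rx":0,"ry":0,"rz":0,"hand":255},{"dx":0.59,"dy":0.13,"dz":0.30,"rx":0,"ry":0,"rz":0,"hand":255},{"dx":0.62,"dy":0.13,"dz":0.24,"rx":0,"ry":0,"rz":0,"hand":255}]'
```

```text
clock: 7.9
ee_pos: [515.0, -206.1, 136.4]
eef_rot: [-0.0, 0.995, 0.104, -0.0]
force: [0.4, 0.9, -7.0]
width: 14.3
grasp_force: 15.0
clock: 8.52
ee_pos: [570.5, -194.1, 171.9]
eef_rot: [-0.0, 0.995, 0.104, -0.0]
force: [-3.9, 4.5, -4.0]
width: 13.9
grasp_force: 15.0
```

```bash
python3 -m creep '[{"dx":0.64,"dy":0.14,"dz":0.18,"rx":0,"ry":0,"rz":0,"hand":255},{"dx":0.65,"dy":0.14,"dz":0.11,"rx":0,"ry":0,"rz":0,"hand":255},{"dx":0.66,"dy":0.14,"dz":0.05,"rx":0,"ry":0,"rz":0,"hand":255},{"dx":0.66,"dy":0.14,"dz":-0.02,"rx":0,"ry":0,"rz":0,"hand":255},{"dx":0.66,"dy":0.14,"dz":-0.09,"rx":0,"ry":0,"rz":0,"hand":255},{"dx":0.64,"dy":0.14,"dz":-0.16,"rx":0,"ry":0,"rz":0,"hand":255},{"dx":0,"dy":0,"dz":0,"rx":0,"ry":0,"rz":0,"hand":255}]'
```

```text
clock: 9.4
ee_pos: [649.9, -176.9, 173.8]
eef_rot: [-0.0, 0.995, 0.104, 0.001]
force: [2.0, 6.4, 1.7]
width: 13.9
grasp_force: 15.0
```

Flap upright, forces small. Release, rise, and travel to the tool.

```bash
python3 -m creep '[{"dx":0,"dy":0,"dz":0,"rx":0,"ry":0,"rz":0,"hand":120},{"dx":0,"dy":0,"dz":0,"rx":0,"ry":0,"rz":0,"hand":120},{"dx":0.2,"dy":0.04,"dz":0.5,"rx":0,"ry":0,"rz":0,"hand":120},{"dx":0.2,"dy":0.04,"dz":0.9,"rx":0,"ry":0,"rz":0,"hand":120},{"dx":0,"dy":0,"dz":0.9,"rx":0,"ry":0,"rz":0,"hand":120},{"dx":0,"dy":0,"dz":0.9,"rx":0,"ry":0,"rz":0,"hand":120},{"dx":0,"dy":0,"dz":0.8,"rx":0,"ry":0,"rz":0,"hand":120}]'
python3 -m creep '[{"dx":-0.45,"dy":0.99,"dz":0,"rx":0,"ry":0,"rz":-0.097,"hand":120},{"dx":-0.45,"dy":0.99,"dz":0,"rx":0,"ry":0,"rz":-0.097,"hand":120},{"dx":-0.45,"dy":0.99,"dz":0,"rx":0,"ry":0,"rz":-0.097,"hand":120},{"dx":-0.45,"dy":0.99,"dz":0,"rx":0,"ry":0,"rz":-0.097,"hand":120},{"dx":-0.45,"dy":0.99,"dz":0,"rx":0,"ry":0,"rz":-0.097,"hand":120},{"dx":-0.45,"dy":0.99,"dz":0,"rx":0,"ry":0,"rz":-0.097,"hand":120},{"dx":-0.45,"dy":0.99,"dz":0,"rx":0,"ry":0,"rz":0,"hand":120},{"dx":-0.45,"dy":0.99,"dz":0,"rx":0,"ry":0,"rz":0,"hand":120},{"dx":-0.45,"dy":0.99,"dz":0,"rx":0,"ry":0,"rz":0,"hand":120},{"dx":-0.45,"dy":0.99,"dz":0,"rx":0,"ry":0,"rz":0,"hand":120},{"dx":-0.45,"dy":0.99,"dz":0,"rx":0,"ry":0,"rz":0,"hand":120},{"dx":-0.45,"dy":0.99,"dz":0,"rx":0,"ry":0,"rz":0,"hand":120}]'
python3 -m creep '[{"dx":-0.45,"dy":0.99,"dz":-0.8,"rx":0,"ry":0,"rz":0,"hand":120},{"dx":-0.45,"dy":0.99,"dz":-0.8,"rx":0,"ry":0,"rz":0,"hand":120},{"dx":-0.45,"dy":0.99,"dz":-0.8,"rx":0,"ry":0,"rz":0,"hand":120},{"dx":-0.45,"dy":0.99,"dz":-0.8,"rx":0,"ry":0,"rz":0,"hand":120},{"dx":-0.45,"dy":0.9,"dz":-0.8,"rx":0,"ry":0,"rz":0,"hand":120}]'
python3 - <<'E'
from h import *
a=robot.camera("top")["image"][130:250,230:440];b=robot.camera("scene")["image"][100:270,235:405]
o=np.zeros((600,800,3),np.uint8);o[:343,:600]=cv2.resize(a,(600,343),interpolation=2);o[343:,:257]=cv2.resize(b[:,:],(257,257),interpolation=2)
o[343:,270:800]=cv2.resize(robot.camera("scene")["image"][105:210,235:451],(530,257),interpolation=2)
cv2.imwrite("pics/z2.png",o)
E
```

```text
clock: 10.28
ee_pos: [656.1, -176.3, 254.6]
eef_rot: [0.0, 0.995, 0.104, 0.0]
force: [-0.0, 0.4, -0.5]
width: 49.2
grasp_force: 0.0
clock: 11.78
ee_pos: [547.5, 62.7, 252.9]
eef_rot: [-0.0, 0.938, -0.346, 0.0]
force: [-0.9, 0.2, 0.7]
width: 49.5
grasp_force: 0.0
clock: 12.4
ee_pos: [502.1, 159.8, 171.2]
eef_rot: [0.0, 0.938, -0.346, -0.0]
force: [0.4, -0.3, -0.3]
width: 48.8
grasp_force: 0.0
```

View pics/z2.png

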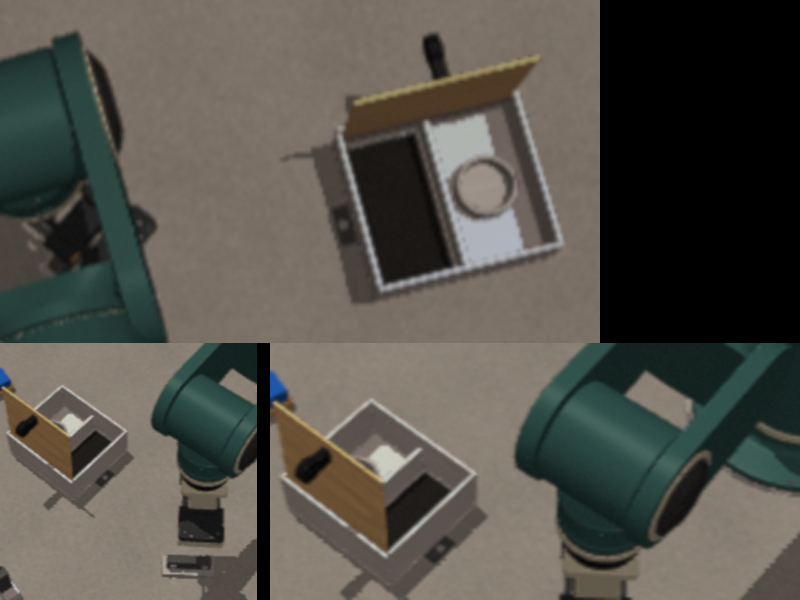

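The top crop shows the flap upright and the mold in the right-hand (-y) bay at (485,187). The black pad of the free +y bay has its centre at about (400,209). The gripper is over the tool, so I descend and grip.

```bash
python3 -m creep '[{"dx":0.17,"dy":0,"dz":-0.9,"rx":0,"ry":0,"rz":0,"hand":120},{"dx":0,"dy":0,"dz":-0.9,"rx":0,"ry":0,"rz":0,"hand":120},{"dx":0,"dy":0,"dz":-0.9,"rx":0,"ry":0,"rz":0,"hand":120},{"dx":0,"dy":0,"dz":-0.9,"rx":0,"ry":0,"rz":0,"hand":120},{"dx":0,"dy":0,"dz":-0.9,"rx":0,"ry":0,"rz":0,"hand":120},{"dx":0,"dy":0,"dz":-0.9,"rx":0,"ry":0,"rz":0,"hand":120},{"dx":0,"dy":0,"dz":-0.9,"rx":0,"ry":0,"rz":0,"hand":120},{"dx":0,"dy":0,"dz":-0.8,"rx":0,"ry":0,"rz":0,"hand":120},{"dx":0,"dy":0,"dz":-0.4,"rx":0,"ry":0,"rz":0,"hand":120},{"dx":0,"dy":0,"dz":-0.2,"rx":0,"ry":0,"rz":0,"hand":120},{"dx":0,"dy":0,"dz":0,"rx":0,"ry":0,"rz":0,"hand":120}]'
python3 - <<'E'
from h import *
c=robot.camera("top"); print([ray(c,(230+x/2.857,130+y/2.857),8).round(1) for x,y in((350,150),(415,135),(452,268),(385,283))])
c=c["image"][170:250,210:310];b=robot.camera("scene")["image"][210:270,320:400]
o=np.zeros((400,800,3),np.uint8);o[:320,:400]=cv2.resize(c,(400,320),interpolation=2);o[:300,400:]=cv2.resize(b,(400,300),interpolation=2)
cv2.imwrite("pics/z3.png",o)
E
```

```text
clock: 13.92
ee_pos: [506.6, 158.6, 19.0]
eef_rot: [-0.0, 0.938, -0.346, 0.0]
force: [0.2, -0.6, 1.0]
width: 49.4
grasp_force: 0.0
[array([ 591.7, -112.3,    8. ]), array([ 605.2, -179.3,    8. ]), array([ 467. , -208.5,    8. ]), array([ 454.2, -140.8,    8. ])]
```

View pics/z3.png

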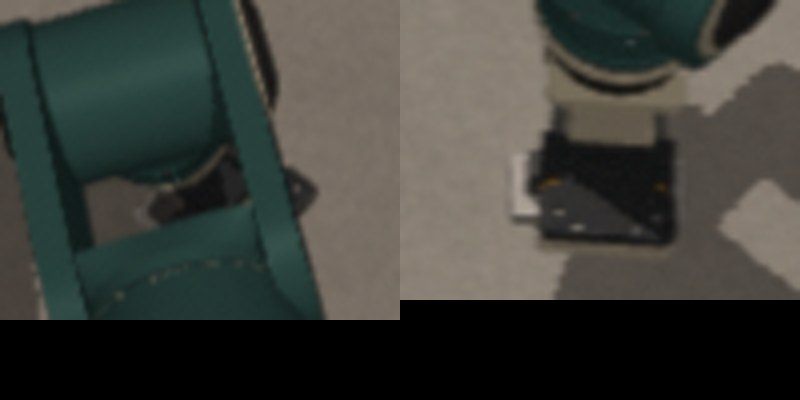

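The scene crop shows the gripper over the tool, with the left end of the shoe visible at (525,190). The rest is hidden by the body. I'll go a little lower, close, and lift gently.

```bash
python3 -m creep '[{"dx":0,"dy":0,"dz":-0.17,"rx":0,"ry":0,"rz":0,"hand":120},{"dx":0,"dy":0,"dz":0,"rx":0,"ry":0,"rz":0,"hand":255},{"dx":0,"dy":0,"dz":0,"rx":0,"ry":0,"rz":0,"hand":255},{"dx":0,"dy":0,"dz":0,"rx":0,"ry":0,"rz":0,"hand":255},{"dx":0,"dy":0,"dz":0,"rx":0,"ry":0,"rz":0,"hand":255},{"dx":0,"dy":0,"dz":0,"rx":0,"ry":0,"rz":0,"hand":255}]' 35
python3 -m creep '[{"dx":0,"dy":0,"dz":0.3,"rx":0,"ry":0,"rz":0,"hand":255},{"dx":0,"dy":0,"dz":0.8,"rx":0,"ry":0,"rz":0,"hand":255},{"dx":0,"dy":0,"dz":0.9,"rx":0,"ry":0,"rz":0,"hand":255},{"dx":0,"dy":0,"dz":0.9,"rx":0,"ry":0,"rz":0,"hand":255},{"dx":0,"dy":0,"dz":0.9,"rx":0,"ry":0,"rz":0,"hand":255},{"dx":0,"dy":0,"dz":0.9,"rx":0,"ry":0,"rz":0,"hand":255},{"dx":0,"dy":0,"dz":0.9,"rx":0,"ry":0,"rz":0,"hand":255},{"dx":0,"dy":0,"dz":0,"rx":0,"ry":0,"rz":0,"hand":255}]'
python3 - <<'E'
from h import *
c=robot.camera("top")["image"][150:250,210:310];b=robot.camera("scene")["image"][180:270,310:400]
o=np.zeros((400,800,3),np.uint8);o[:400,:400]=cv2.resize(c,(400,400),interpolation=2);o[:400,400:]=cv2.resize(b,(400,400),interpolation=2)
cv2.imwrite("pics/z4.png",o)
E
```

```text
clock: 14.78
ee_pos: [506.6, 158.6, 15.6]
eef_rot: [-0.0, 0.938, -0.346, 0.0]
force: [1.0, 0.9, 0.7]
width: 17.7
grasp_force: 35.0
clock: 15.78
ee_pos: [507.1, 158.7, 129.1]
eef_rot: [-0.001, 0.938, -0.346, 0.001]
force: [-0.4, 0.8, -2.4]
width: 17.5
grasp_force: 35.0
```

View pics/z4.png

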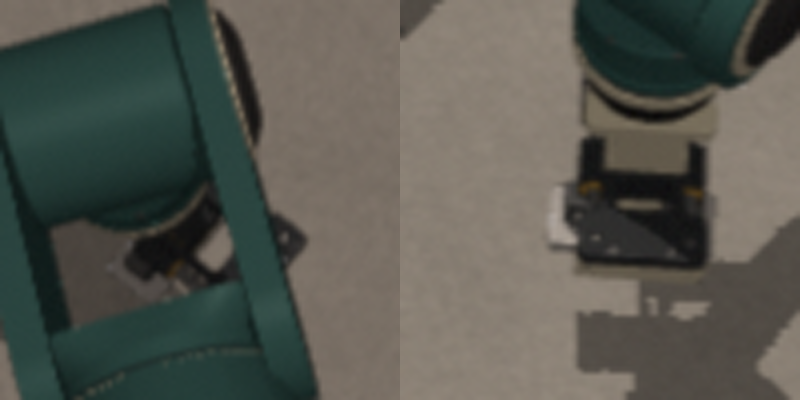

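The tool is held level: its light shoe shows at both ends of the gripper, the force is about -2.4 N and the width is 17.5 mm. Next I carry it over the free bay.

```bash
python3 -m creep '[{"dx":0.04,"dy":-0.6,"dz":0,"rx":0,"ry":0,"rz":0.05,"hand":255},{"dx":0.04,"dy":-0.99,"dz":0,"rx":0,"ry":0,"rz":0.097,"hand":255},{"dx":0.04,"dy":-0.99,"dz":0,"rx":0,"ry":0,"rz":0.097,"hand":255},{"dx":0.04,"dy":-0.99,"dz":0,"rx":0,"ry":0,"rz":0.097,"hand":255},{"dx":0.04,"dy":-0.99,"dz":0,"rx":0,"ry":0,"rz":0.097,"hand":255},{"dx":0.04,"dy":-0.99,"dz":0,"rx":0,"ry":0,"rz":0.097,"hand":255},{"dx":0.04,"dy":-0.99,"dz":0,"rx":0,"ry":0,"rz":0.047,"hand":255},{"dx":0.04,"dy":-0.99,"dz":0,"rx":0,"ry":0,"rz":0,"hand":255},{"dx":0.04,"dy":-0.99,"dz":0,"rx":0,"ry":0,"rz":0,"hand":255},{"dx":0.04,"dy":-0.99,"dz":0,"rx":0,"ry":0,"rz":0,"hand":255},{"dx":0.04,"dy":-0.99,"dz":0,"rx":0,"ry":0,"rz":0,"hand":255},{"dx":0.04,"dy":-0.99,"dz":0,"rx":0,"ry":0,"rz":0,"hand":255}]'
python3 -m creep '[{"dx":0.04,"dy":-0.99,"dz":0,"rx":0,"ry":0,"rz":0,"hand":255},{"dx":0.04,"dy":-0.99,"dz":0,"rx":0,"ry":0,"rz":0,"hand":255},{"dx":0.04,"dy":-0.99,"dz":0,"rx":0,"ry":0,"rz":0,"hand":255},{"dx":0.02,"dy":-0.8,"dz":0,"rx":0,"ry":0,"rz":0,"hand":255},{"dx":0,"dy":-0.6,"dz":0,"rx":0,"ry":0,"rz":0,"hand":255},{"dx":0,"dy":0,"dz":0,"rx":0,"ry":0,"rz":0,"hand":255}]'
python3 - <<'E'
from h import *
c=robot.camera("top")["image"][140:245,330:450];b=robot.camera("scene")["image"][100:220,225:345]
o=np.zeros((400,800,3),np.uint8);o[:350,:400]=cv2.resize(c,(400,350),interpolation=2);o[:400,400:]=cv2.resize(b,(400,400),interpolation=2)
cv2.imwrite("pics/z5.png",o)
E
```

```text
clock: 17.38
ee_pos: [515.8, -72.0, 126.5]
eef_rot: [-0.0, 0.995, 0.104, -0.001]
force: [0.8, -0.1, -1.6]
width: 17.6
grasp_force: 35.0
clock: 18.12
ee_pos: [518.8, -159.3, 127.4]
eef_rot: [-0.0, 0.995, 0.103, -0.0]
force: [-0.4, 0.5, -1.9]
width: 17.6
grasp_force: 35.0
```

View pics/z5.png

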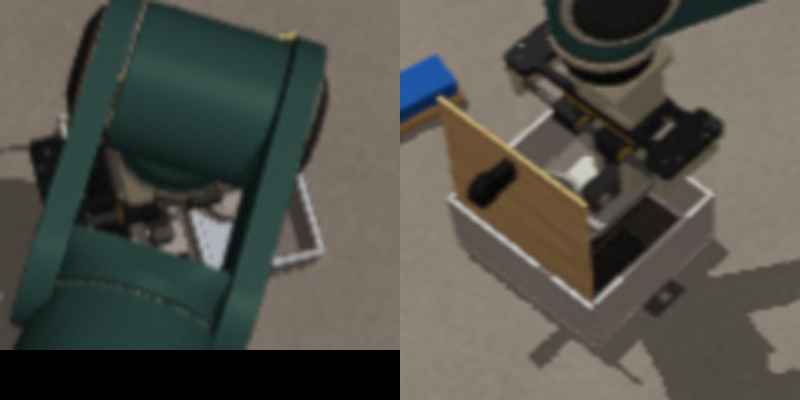

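The scene crop shows the tool held over the free bay, with the flap clear on the hinge side. Lowering.

```bash
python3 -m creep '[{"dx":-0.24,"dy":-0.05,"dz":-0.5,"rx":0,"ry":0,"rz":0,"hand":255},{"dx":0,"dy":0,"dz":-0.6,"rx":0,"ry":0,"rz":0,"hand":255},{"dx":0,"dy":0,"dz":-0.6,"rx":0,"ry":0,"rz":0,"hand":255},{"dx":0,"dy":0,"dz":-0.6,"rx":0,"ry":0,"rz":0,"hand":255}]'
python3 -m creep '[{"dx":0,"dy":0,"dz":-0.6,"rx":0,"ry":0,"rz":0,"hand":255},{"dx":0,"dy":0,"dz":-0.6,"rx":0,"ry":0,"rz":0,"hand":255},{"dx":0,"dy":0,"dz":-0.6,"rx":0,"ry":0,"rz":0,"hand":255},{"dx":0,"dy":0,"dz":-0.4,"rx":0,"ry":0,"rz":0,"hand":255},{"dx":0,"dy":0,"dz":-0.3,"rx":0,"ry":0,"rz":0,"hand":255},{"dx":0,"dy":0,"dz":0,"rx":0,"ry":0,"rz":0,"hand":255}]'
```

```text
clock: 18.73
ee_pos: [514.0, -159.5, 80.3]
eef_rot: [-0.0, 0.995, 0.104, -0.0]
force: [-0.7, -0.5, -2.3]
width: 17.5
grasp_force: 35.0
clock: 19.48
ee_pos: [514.0, -159.6, 31.1]
eef_rot: [-0.0, 0.995, 0.104, -0.0]
force: [0.0, 0.2, -1.3]
width: 17.9
grasp_force: 35.0
```

```bash
python3 -m creep '[{"dx":0,"dy":0,"dz":-0.1,"rx":0,"ry":0,"rz":0,"hand":255},{"dx":0,"dy":0,"dz":-0.1,"rx":0,"ry":0,"rz":0,"hand":255},{"dx":0,"dy":0,"dz":-0.07,"rx":0,"ry":0,"rz":0,"hand":255},{"dx":0,"dy":0,"dz":-0.05,"rx":0,"ry":0,"rz":0,"hand":255},{"dx":0,"dy":0,"dz":0,"rx":0,"ry":0,"rz":0,"hand":255}]'
```

```text
clock: 20.1
ee_pos: [514.1, -159.6, 25.0]
eef_rot: [-0.0, 0.995, 0.104, -0.0]
force: [-1.0, 0.3, -1.4]
width: 18.0
grasp_force: 35.0
```

```bash
python3 -m creep '[{"dx":0,"dy":0,"dz":-0.04,"rx":0,"ry":0,"rz":0,"hand":255},{"dx":0,"dy":0,"dz":-0.03,"rx":0,"ry":0,"rz":0,"hand":255},{"dx":0,"dy":0,"dz":0,"rx":0,"ry":0,"rz":0,"hand":255}]'
```

```text
clock: 20.48
ee_pos: [514.1, -159.7, 23.6]
eef_rot: [-0.0, 0.995, 0.104, -0.0]
force: [0.3, -1.1, -2.6]
width: 17.8
grasp_force: 35.0
```

```bash
python3 -m creep '[{"dx":0,"dy":0,"dz":-0.03,"rx":0,"ry":0,"rz":0,"hand":255},{"dx":0,"dy":0,"dz":0,"rx":0,"ry":0,"rz":0,"hand":255},{"dx":0,"dy":0,"dz":0,"rx":0,"ry":0,"rz":0,"hand":170},{"dx":0,"dy":0,"dz":0,"rx":0,"ry":0,"rz":0,"hand":170},{"dx":0,"dy":0,"dz":0,"rx":0,"ry":0,"rz":0,"hand":170}]'
python3 -m creep '[{"dx":0,"dy":0,"dz":0.3,"rx":0,"ry":0,"rz":0,"hand":170},{"dx":0,"dy":0,"dz":0.5,"rx":0,"ry":0,"rz":0,"hand":170},{"dx":0,"dy":0,"dz":0.7,"rx":0,"ry":0,"rz":0,"hand":170},{"dx":0,"dy":0,"dz":0.9,"rx":0,"ry":0,"rz":0,"hand":170},{"dx":0,"dy":0,"dz":0.9,"rx":0,"ry":0,"rz":0,"hand":170},{"dx":0,"dy":0,"dz":0.9,"rx":0,"ry":0,"rz":0,"hand":170},{"dx":0,"dy":0,"dz":0.9,"rx":0,"ry":0,"rz":0,"hand":170},{"dx":0,"dy":0,"dz":0.9,"rx":0,"ry":0,"rz":0,"hand":170},{"dx":0,"dy":0,"dz":0.9,"rx":0,"ry":0,"rz":0,"hand":170},{"dx":0,"dy":0,"dz":0.9,"rx":0,"ry":0,"rz":0,"hand":170},{"dx":0,"dy":0,"dz":0.9,"rx":0,"ry":0,"rz":0,"hand":170},{"dx":0,"dy":0,"dz":0.9,"rx":0,"ry":0,"rz":0,"hand":170}]'
python3 -m creep '[{"dx":0,"dy":0.9,"dz":0.9,"rx":0,"ry":0,"rz":0,"hand":170},{"dx":0,"dy":0.9,"dz":0.9,"rx":0,"ry":0,"rz":0,"hand":170},{"dx":0.5,"dy":0.9,"dz":0.4,"rx":0,"ry":0,"rz":0,"hand":120},{"dx":0.9,"dy":0.9,"dz":0,"rx":0,"ry":0,"rz":0,"hand":120},{"dx":0.9,"dy":0.9,"dz":0,"rx":0,"ry":0,"rz":0,"hand":120},{"dx":0.9,"dy":0.9,"dz":0,"rx":0,"ry":0,"rz":0,"hand":120}]'
python3 - <<'E'
from h import *
c=robot.camera("top")["image"][140:245,330:450];b=robot.camera("scene")["image"][100:220,225:345]
o=np.zeros((400,800,3),np.uint8);o[:350,:400]=cv2.resize(c,(400,350),interpolation=2);o[:400,400:]=cv2.resize(b,(400,400),interpolation=2)
cv2.imwrite("pics/z6.png",o)
E
```

```text
clock: 21.1
ee_pos: [514.1, -159.7, 23.0]
eef_rot: [0.0, 0.995, 0.104, 0.0]
force: [1.1, 0.1, 0.3]
width: 30.5
grasp_force: 0.0
clock: 22.6
ee_pos: [514.1, -159.6, 216.2]
eef_rot: [-0.0, 0.995, 0.104, -0.0]
force: [-0.6, 0.7, 0.6]
width: 30.9
grasp_force: 0.0
clock: 23.35
ee_pos: [578.7, -49.9, 259.7]
eef_rot: [-0.0, 0.995, 0.104, 0.0]
force: [0.3, -0.5, 0.1]
width: 49.0
grasp_force: 0.0
```

View pics/z6.png

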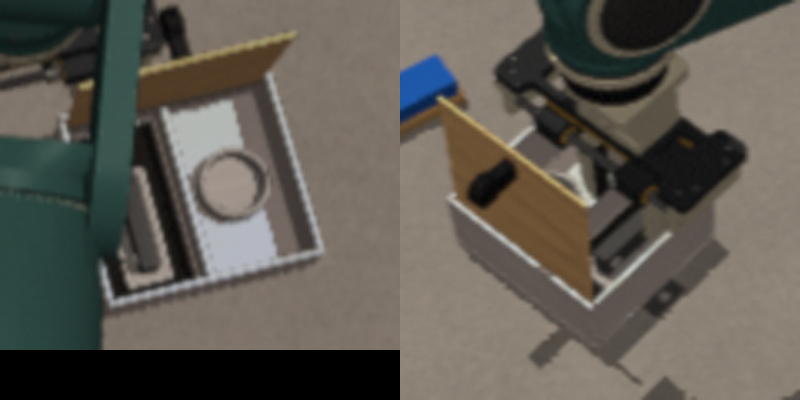

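The top crop shows the tool lying flat along the free bay (rib near (142,220)), and the mold undisturbed at (231,185). Now I re-grasp the pull by reversing the release path.

```bash
python3 -m creep '[{"dx":0.55,"dy":-0.9,"dz":0,"rx":0,"ry":0,"rz":0,"hand":120},{"dx":0.55,"dy":-0.9,"dz":0,"rx":0,"ry":0,"rz":0,"hand":120},{"dx":0.55,"dy":-0.9,"dz":0,"rx":0,"ry":0,"rz":0,"hand":120},{"dx":0.55,"dy":-0.9,"dz":0,"rx":0,"ry":0,"rz":0,"hand":120},{"dx":0.55,"dy":-0.9,"dz":0,"rx":0,"ry":0,"rz":0,"hand":120},{"dx":0.55,"dy":-0.9,"dz":0,"rx":0,"ry":0,"rz":0,"hand":120},{"dx":0.55,"dy":-0.9,"dz":0,"rx":0,"ry":0,"rz":0,"hand":120},{"dx":0,"dy":0,"dz":-0.6,"rx":0,"ry":0,"rz":0,"hand":120},{"dx":0,"dy":0,"dz":-0.8,"rx":0,"ry":0,"rz":0,"hand":120},{"dx":0,"dy":0,"dz":-0.8,"rx":0,"ry":0,"rz":0,"hand":120},{"dx":0,"dy":0,"dz":-0.8,"rx":0,"ry":0,"rz":0,"hand":120},{"dx":-0.2,"dy":-0.04,"dz":-0.8,"rx":0,"ry":0,"rz":0,"hand":120}]' 15
python3 - <<'E'
from h import *
c=robot.camera("top")
p=ray(c,(330+150/3.333,140+268/3.333),48)[:2]; q=np.array([np.mean([[591.7,-112.3],[605.2,-179.3],[467,-208.5],[454.2,-140.8]],0)])[0]
for o in (q,np.array([528,-157.])): 
  d=p-o; print("rib end rel pad",d@[.978,.207],d@[-.207,.978])
E
```

```text
clock: 24.95
ee_pos: [650.9, -178.1, 181.8]
eef_rot: [-0.0, 0.995, 0.104, -0.0]
force: [0.3, -0.8, -0.0]
width: 49.3
grasp_force: 0.0
rib end rel pad -58.11702337784052 5.406310816150986
rib end rel pad -57.29314837784055 1.936585816150969
```

Tool centre is about 15 mm off along the bay and 2–5 mm across, well within limits. Pinch the pull.

```bash
python3 -m creep '[{"dx":0,"dy":0.05,"dz":-0.36,"rx":0,"ry":0,"rz":0,"hand":120},{"dx":0,"dy":0,"dz":0,"rx":0,"ry":0,"rz":0,"hand":255},{"dx":0,"dy":0,"dz":0,"rx":0,"ry":0,"rz":0,"hand":255},{"dx":0,"dy":0,"dz":0,"rx":0,"ry":0,"rz":0,"hand":255},{"dx":0,"dy":0,"dz":0,"rx":0,"ry":0,"rz":0,"hand":255},{"dx":0,"dy":0,"dz":0,"rx":0,"ry":0,"rz":0,"hand":255}]' 15
python3 -m creep '[{"dx":-0.64,"dy":-0.14,"dz":0.16,"rx":0,"ry":0,"rz":0,"hand":255},{"dx":-0.66,"dy":-0.14,"dz":0.09,"rx":0,"ry":0,"rz":0,"hand":255},{"dx":-0.66,"dy":-0.14,"dz":0.02,"rx":0,"ry":0,"rz":0,"hand":255},{"dx":-0.66,"dy":-0.14,"dz":-0.05,"rx":0,"ry":0,"rz":0,"hand":255},{"dx":-0.65,"dy":-0.14,"dz":-0.11,"rx":0,"ry":0,"rz":0,"hand":255}]'
```

```text
clock: 25.75
ee_pos: [651.1, -176.6, 176.1]
eef_rot: [-0.001, 0.995, 0.104, 0.0]
force: [-2.5, 6.0, 2.6]
width: 13.7
grasp_force: 15.0
clock: 26.38
ee_pos: [585.7, -190.8, 178.3]
eef_rot: [-0.001, 0.995, 0.104, 0.001]
force: [1.7, 5.2, -1.0]
width: 13.9
grasp_force: 15.0
```

```bash
python3 -m creep '[{"dx":-0.64,"dy":-0.14,"dz":-0.18,"rx":0,"ry":0,"rz":0,"hand":255},{"dx":-0.62,"dy":-0.13,"dz":-0.24,"rx":0,"ry":0,"rz":0,"hand":255},{"dx":-0.59,"dy":-0.13,"dz":-0.30,"rx":0,"ry":0,"rz":0,"hand":255},{"dx":-0.56,"dy":-0.12,"dz":-0.36,"rx":0,"ry":0,"rz":0,"hand":255},{"dx":-0.52,"dy":-0.11,"dz":-0.42,"rx":0,"ry":0,"rz":0,"hand":255}]'
python3 -m creep '[{"dx":-0.48,"dy":-0.10,"dz":-0.47,"rx":0,"ry":0,"rz":0,"hand":255},{"dx":-0.43,"dy":-0.09,"dz":-0.52,"rx":0,"ry":0,"rz":0,"hand":255},{"dx":-0.38,"dy":-0.08,"dz":-0.56,"rx":0,"ry":0,"rz":0,"hand":255},{"dx":-0.32,"dy":-0.07,"dz":-0.59,"rx":0,"ry":0,"rz":0,"hand":255},{"dx":0,"dy":0,"dz":0,"rx":0,"ry":0,"rz":0,"hand":255}]'
```

```text
clock: 27.0
ee_pos: [527.0, -203.6, 148.6]
eef_rot: [-0.0, 0.995, 0.104, 0.001]
force: [-0.1, 4.6, 3.7]
width: 13.8
grasp_force: 15.0
clock: 27.62
ee_pos: [494.2, -210.7, 104.2]
eef_rot: [-0.0, 0.995, 0.104, -0.001]
force: [-2.4, 2.0, -3.7]
width: 14.2
grasp_force: 15.0
```

```bash
python3 -m creep '[{"dx":-0.26,"dy":-0.06,"dz":-0.5,"rx":0,"ry":0,"rz":0,"hand":255},{"dx":-0.15,"dy":-0.03,"dz":-0.4,"rx":0,"ry":0,"rz":0,"hand":255},{"dx":-0.06,"dy":-0.01,"dz":-0.25,"rx":0,"ry":0,"rz":0,"hand":255},{"dx":0,"dy":0,"dz":0,"rx":0,"ry":0,"rz":0,"hand":255}]'
```

```text
clock: 28.12
ee_pos: [485.4, -212.6, 82.1]
eef_rot: [-0.0, 0.995, 0.104, -0.0]
force: [-1.8, 3.9, -2.9]
width: 13.9
grasp_force: 15.0
```

```bash
python3 -m creep '[{"dx":-0.04,"dy":-0.01,"dz":-0.15,"rx":0,"ry":0,"rz":0,"hand":255},{"dx":-0.04,"dy":-0.01,"dz":-0.15,"rx":0,"ry":0,"rz":0,"hand":255},{"dx":0,"dy":0,"dz":0,"rx":0,"ry":0,"rz":0,"hand":255}]'
python3 -m creep '[{"dx":-0.03,"dy":-0.01,"dz":-0.12,"rx":0,"ry":0,"rz":0,"hand":255},{"dx":0,"dy":0,"dz":0,"rx":0,"ry":0,"rz":0,"hand":255}]'
```

```text
clock: 28.5
ee_pos: [485.2, -212.8, 78.4]
eef_rot: [-0.0, 0.995, 0.104, 0.002]
force: [-2.3, 12.4, 17.1]
width: 14.0
grasp_force: 15.0
clock: 28.75
ee_pos: [484.7, -212.9, 76.2]
eef_rot: [-0.0, 0.995, 0.104, 0.002]
force: [-1.6, 13.1, 18.5]
width: 14.2
grasp_force: 15.0
```

The upward force of about 18 N with slight slip indicates the flap has reached its stop. Release, rise, and check.

```bash
python3 -m creep '[{"dx":0,"dy":0,"dz":0,"rx":0,"ry":0,"rz":0,"hand":120},{"dx":0,"dy":0,"dz":0,"rx":0,"ry":0,"rz":0,"hand":120},{"dx":0,"dy":0,"dz":0,"rx":0,"ry":0,"rz":0,"hand":120},{"dx":0,"dy":0,"dz":0.5,"rx":0,"ry":0,"rz":0,"hand":120},{"dx":0,"dy":0,"dz":0.9,"rx":0,"ry":0,"rz":0,"hand":120},{"dx":0,"dy":0,"dz":0.9,"rx":0,"ry":0,"rz":0,"hand":120},{"dx":0,"dy":0.5,"dz":0.9,"rx":0,"ry":0,"rz":0,"hand":120},{"dx":0,"dy":0.9,"dz":0.9,"rx":0,"ry":0,"rz":0,"hand":120},{"dx":0,"dy":0.9,"dz":0.9,"rx":0,"ry":0,"rz":0,"hand":120},{"dx":0,"dy":0.9,"dz":0,"rx":0,"ry":0,"rz":0,"hand":120},{"dx":0,"dy":0.9,"dz":0,"rx":0,"ry":0,"rz":0,"hand":120},{"dx":0,"dy":0.9,"dz":0,"rx":0,"ry":0,"rz":0,"hand":120}]'
python3 -m creep '[{"dx":0,"dy":0.9,"dz":0,"rx":0,"ry":0,"rz":0,"hand":120},{"dx":0,"dy":0.9,"dz":0,"rx":0,"ry":0,"rz":0,"hand":120},{"dx":0,"dy":0.9,"dz":0,"rx":0,"ry":0,"rz":0,"hand":120},{"dx":0,"dy":0.9,"dz":0,"rx":0,"ry":0,"rz":0,"hand":120},{"dx":0,"dy":0.9,"dz":0,"rx":0,"ry":0,"rz":0,"hand":120},{"dx":0,"dy":0.9,"dz":0,"rx":0,"ry":0,"rz":0,"hand":120},{"dx":0,"dy":0.9,"dz":0,"rx":0,"ry":0,"rz":0,"hand":120},{"dx":0,"dy":0,"dz":0,"rx":0,"ry":0,"rz":0,"hand":120}]'
python3 - <<'E'
from h import *
from scipy.optimize import least_squares
cs=[robot.camera("top"),robot.camera("scene")];m=[]
for c,(x0,x1,y0,y1) in zip(cs,((382,404,200,222),(280,300,132,153))):
    g=c["image"][y0:y1,x0:x1].max(2); ys,xs=np.nonzero(g<50); m.append((xs.mean()+x0,ys.mean()+y0,len(xs)))
def pr(c,X): p=c["K"]@(c["R"]@X+c["t"]); return p[:2]/p[2]
print(m,least_squares(lambda X:np.r_[pr(cs[0],X)-m[0][:2],pr(cs[1],X)-m[1][:2]],[485,-212,92]).x)
c=cs[0]["image"][140:245,330:450];b=cs[1]["image"][110:210,225:325]
o=np.zeros((400,800,3),np.uint8);o[:350,:400]=cv2.resize(c,(400,350),interpolation=2);o[:400,400:]=cv2.resize(b,(400,400),interpolation=2)
cv2.imwrite("pics/z7.png",o)
E
```

```text
clock: 30.25
ee_pos: [483.0, -112.0, 173.1]
eef_rot: [-0.0, 0.995, 0.104, -0.001]
force: [0.3, -0.5, -0.9]
width: 49.2
grasp_force: 0.0
clock: 31.25
ee_pos: [483.3, 13.7, 173.9]
eef_rot: [-0.0, 0.995, 0.104, 0.0]
force: [-0.4, -0.6, -0.5]
width: 49.0
grasp_force: 0.0
[(np.float64(392.5686274509804), np.float64(212.84313725490196), 51), (np.float64(290.7076923076923), np.float64(145.24615384615385), 65)] [ 483.09735514 -210.35976984   90.79162066]
```

View pics/z7.png

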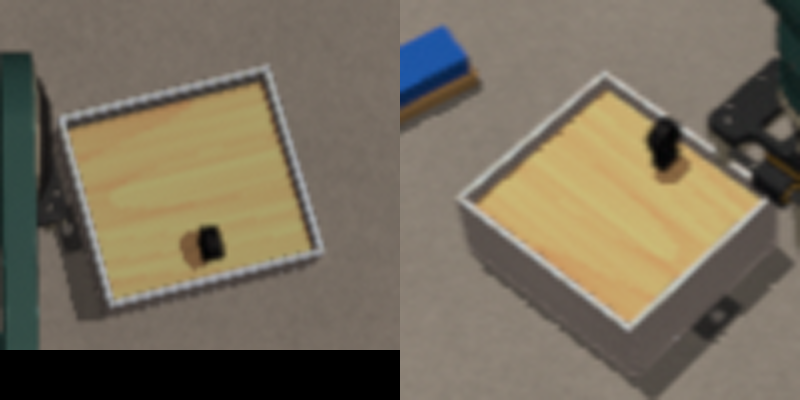

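The flap lies flat inside the rim. The pull triangulates to (483,-210,91), against 92 mm high when shut, so I'm handing in.

```bash
python3 -c "
from station import robot
print(robot.hand_in())"
```

```text
the job is handed in; nothing more can be done
None
```

I put the edge tool in the free (+y) bay, shut the flap over it, and handed the job in at about 31 s of the 72 s allowed; hand-in returned no verdict, but my last checks put the tool about 15 mm along and up to 5 mm across from the pad centre, and the pull at its shut height.

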